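Heft and seat the look-alike canisters

TASK

The two canisters on the bench look the same, but each is a solid, a filled or an empty one: lift each briefly to feel its weight, then put it in the holder for its kind, the solid one in the holder with the round foot, the filled one in the square-footed and the empty one in the three-cornered. Press each gently but fully home past the holder's spring plunger, without ramming or dropping it, keep the canisters upright, and leave them standing there. Do not disturb the bottles and the beaker.

Things in the scene. Friction and masses are not known exactly. Their poses are not given: they have to be found in the camera images.
- can_a_mid (a point): Capped aluminium canister upright on the bench, just like the other. Body 44 mm across, 88 tall, with a groove (31 across, 13 to 24 mm up) above a foot collar 44 across that tapers to 35 at the underside; black cap 34 across, 17 tall on top (105 tall in all). Point: on its axis half-way up, 52.5 mm above its underside; z up. Grip the body 60 to 75 mm up. Its weight: see the other canister.
- can_b_mid (a point): The other canister, same looks and sizes; point on its axis 52.5 mm above its underside. Either canister may be of any kind, told by weight alone: empty 0.12-0.15 kg in all, filled 0.32-0.39 kg, solid 0.64-0.74 kg; the two are of different kinds, any two of the three. The content may rattle.
- holder_round_mouth (a point): Fixed holder for the solid canister: white sleeve 60 mm across on a dark foot, a round disc 104 mm across, 8 mm thick. Point: centre of its open mouth, 40 mm above the bench. Bore 47 mm across, 32 deep to a flat floor: a canister home has its half-way point 20.5 mm above this. A spring plunger in the wall holds up its collar between 13 and 22 mm deep: press on slowly with 5 to 20 N until the floor is felt. Over 40 N is ramming.
- holder_square_mouth (a point): Fixed holder for the filled canister: white sleeve 60 mm across on a dark foot, a square plate 96 mm on a side, 8 mm thick. Point: centre of its open mouth, 40 mm above the bench. Bore 47 mm across, 32 deep to a flat floor: a canister home has its half-way point 20.5 mm above this. A spring plunger in the wall holds up its collar between 13 and 22 mm deep: press on slowly with 5 to 20 N until the floor is felt. Over 40 N is ramming.
- holder_triangle_mouth (a point): Fixed holder for the empty canister: white sleeve 60 mm across on a dark foot, a triangle, corners 75 mm out, 8 mm thick. Point: centre of its open mouth, 40 mm above the bench. Bore 47 mm across, 32 deep to a flat floor: a canister home has its half-way point 20.5 mm above this. A spring plunger in the wall holds up its collar between 13 and 22 mm deep: press on slowly with 5 to 20 N until the floor is felt. Over 40 N is ramming.
- media_bottle: Bystander, leave alone: a brown glass bottle with a blue cap, 72 mm across, 150 mm tall. Origin: centre of its underside.
- wash_bottle: Bystander, leave alone: a white plastic cone-shaped bottle, 72 mm across the foot, 160 mm tall. Origin: centre of its underside.
- beaker: Bystander, leave alone: an open glass beaker, 68 mm across, 80 mm tall. Origin: centre of its underside.

How it is judged:
By the outcome, as a careful person would: the job done as asked, in the order asked, and still so for the second after the job is handed in, with the robot touching nothing.
It also fails if it takes over 61 s, if anything falls off the work surface, if the arm or the gripper's body presses on something with over 40 N, if the wrist force passes 120 N, or if a joint passes its speed limit or range.

ROBOT

A 6-joint arm with a two-finger parallel gripper is mounted at the origin on the work surface. World frame = base frame: x ahead of the robot, y to its left, z up, the work surface at z = 0. Lengths are in m, angles in rad, forces in N, time in s.
With the tool pointing down it reaches from about 0.35 to 0.875 m from the base axis. Payload 4.2 kg.
Tool frame: the origin (TCP) lies midway between the tips of the shut fingers; the grasp point (between the pads) lies 19 mm behind it; x points along the fingers, y is the direction in which the jaws open and shut, and the axes are right-handed (so a half turn about x gives the same grasp; the last joint's range is limited). The gripper opens to 85 mm and grips with 20 to 120 N. Pads are 22 mm wide; open, the fingers measure 114 mm over their backs; the gripper's body (76 mm by 85 mm) begins 54 mm behind the grasp point. The pads swing forward as they close: fully open they stand 13 mm farther back than shut.
Start: joints at [1.552, 0.385, 0.008, 0, -1.194, -0.259], TCP at [0.171, 0.601, 0.231] pointing down, gripper open.
Joint ranges: [-3.14, 3.14], [-1.21, 2.06], [-1.07, 1.41], [-3.16, 2.05], [-2.99, -0.16], [-3.1, 3.1]. Speed limits (rad/s): [2.79, 2.79, 3.14, 3.14, 3.14, 3.14].

INTERFACE

Orientations are given as a unit quaternion [x, y, z, w].
In Python, from cell import bot gives the robot as it stands.
- The arm moves only by the shell command python3 -m inch 'ROWS' [OPENING] [FORCE]. ROWS is JSON, a list of rows, each a list of 4 numbers: the shift along the tool's x, y, z scaled (see below), then the turn about the tool's x scaled (see below). In form: [[x, y, z, spin], ...]. A call has 1 to 12 rows; each row is the pose to reach, as a shift and turn from the pose measured when the call began, along the tool's axes at that moment, turning the shorter way round; what a row does not reach only later rows make up. The controller multiplies each number of a shift by 12 cm and each number of a turn by pi rad. A row lasts 1/10 s, in which the tool goes at most 50 mm and 8.59 degrees, less where a joint would pass 70% of its speed; a pose out of reach is approached as far as the arm can. A call with a number of a shift or a turn outside -1 to 1 is refused whole. A call with a gripper value outside its range is refused whole. OPENING is the closure, from 0 (fully open) to 1 (shut), set as the call begins (- or left out, the last holds). The fingers move at their own pace and stop on an object; FORCE is the grip in N (left out, the last holds). Time passes only in rows, so rows that repeat a pose let the fingers close. It gives the time, the measured TCP pose, the force and the opening at its end, in the units of the state.
- bot.observe(): the state, without advancing time (a new reading comes with each control period).
- bot.read_camera(name): name is "scene" or "top"; returns (picture, depth): 400x640x3 uint8, blue, green, red; 400x640 float32, m along the optical axis (not along the pixel's ray), 0 where there is no reading.
- bot.camera_params(name): a dict with "vfov" (degrees; the focal length in pixels is half the picture's height over the tangent of half this angle, whatever the lens; pixels are square), "cx", "cy" (the principal point, pixels), "R" (3x3) and "t" (3): a world point X has camera coordinates R X + t. Camera axes: x right, y down, z forward; pixel columns grow to the right and rows downward; lengths in m; the calibration is good to about 2 mm. A picture is of the moment at which its call begins. camera_params takes no time and is no camera call.
- bot.sign_off(): hands the job in, once; it reports no verdict.
The state is a dict: "t": time; "q": joint angles; "qvel": joint speeds; "effort": joint torques, N m; "tcp_pos": TCP position; "ee_rot": TCP orientation; "force": force on the tool from outside, world axes, zero at the start; "moment": the same for the moment, N m; "gripper_width": opening from 0.0 (shut) to 1.0 (fully open).
Only numpy, scipy, OpenCV 4.12 (cv2) and the standard library are available. Lean on these libraries where they do the work, as an engineer would, in place of code of your own. Each camera call takes 0.05 s, during which the arm holds its last target. There are 200 camera calls.

## Working session

There is one attempt and no reset: what is moved stays moved. The work goes in short steps, Python scripts to look and compute and a shell command to move; the robot and the scene stay as the last step left them, time stands still between calls to the robot, and variables do not carry over. Pictures are saved under pics/ and viewed, about 8 in all and at most 12, crops included, and the job is handed in when it is done.

```bash
mkdir -p pics; ls; python3 - <<'E'
from cell import bot
import cv2
s=bot.observe()
print({k:s[k] for k in ('t','tcp_pos','ee_rot','force','gripper_width')})
for n in ('top','scene'):
    im,d=bot.read_camera(n); cv2.imwrite(f'pics/{n}0.png',im)
    import numpy as np; np.save(f'{n}0.npy',d); p=bot.camera_params(n); print(n,p)
E
```

```text
pics
{'t': 0.0, 'tcp_pos': array([0.17121547, 0.60049348, 0.2302206 ]), 'ee_rot': array([-0.70021942,  0.09872551,  0.70035738,  0.09718838]), 'force': array([0.06789479, 1.05000238, 0.46225723]), 'gripper_width': 0.999421069867516}
top {'vfov': 56.53375964260297, 'cx': 316.75215655323746, 'cy': 201.6636256566476, 'R': array([[ 0.02734289, -0.99917498,  0.03002867],
       [-0.99619966, -0.02972197, -0.08187089],
       [ 0.08269586, -0.02767596, -0.99619046]]), 't': array([-0.04124892,  0.52980063,  0.98169693])}
scene {'vfov': 49.01368684614534, 'cx': 313.52355020282096, 'cy': 196.89816317527317, 'R': array([[-0.68313651,  0.73013587, -0.0150372 ],
       [ 0.50503183,  0.45744897, -0.73190388],
       [-0.52751052, -0.50758453, -0.68124195]]), 't': array([ 0.37147585, -0.2230868 ,  1.44531247])}
```

View pics/top0.png

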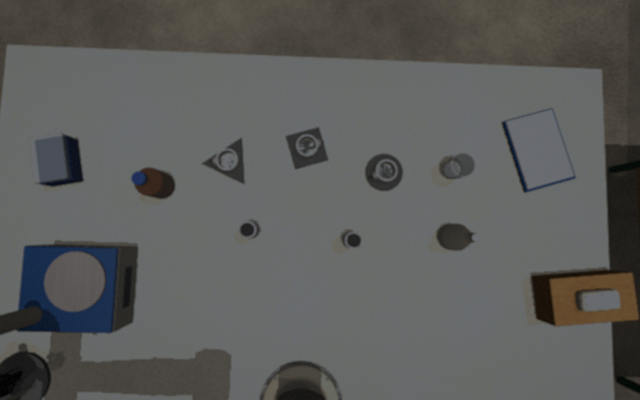

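View pics/scene0.png

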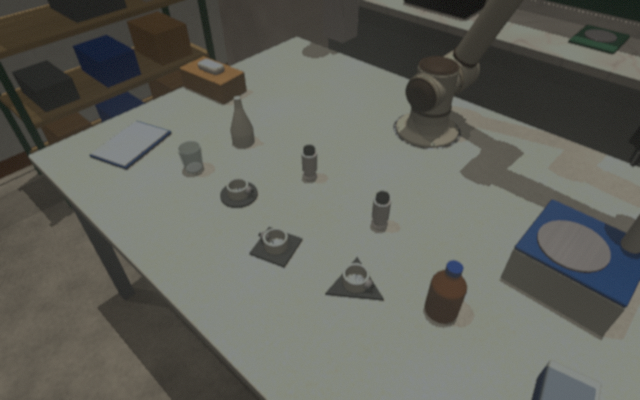

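The top view shows the canister caps at about (249,229) and (353,240). The holders are triangle (229,160), square (308,147) and round (386,170). The media bottle is at (150,182), the wash bottle at (455,236) and the beaker at (457,166). The scene view agrees.

```bash
cat > h.py <<'E'
import numpy as np, cv2
from cell import bot
from scipy.optimize import least_squares
def cloud(n,d):
    p=bot.camera_params(n); h,w=d.shape; f=h/2/np.tan(np.radians(p['vfov']/2))
    v,u=np.mgrid[:h,:w]; c=np.stack([(u-p['cx'])/f*d,(v-p['cy'])/f*d,d],-1)
    X=(c-p['t'])@np.array(p['R']); X[d==0]=np.nan; return X
def ray(n,u,v,z):
    p=bot.camera_params(n); f=200/np.tan(np.radians(p['vfov']/2)); R=np.array(p['R'])
    dirn=R.T@np.array([(u-p['cx'])/f,(v-p['cy'])/f,1]); o=-R.T@p['t']
    return o+dirn*(z-o[2])/dirn[2]
def circ(P,r):
    return least_squares(lambda c:np.hypot(P[:,0]-c[0],P[:,1]-c[1])-r,P.mean(0)[:2],loss='soft_l1',f_scale=.002).x
E
python3 - <<'E'
from h import *
T=cloud('top',np.load('top0.npy')); S=cloud('scene',np.load('scene0.npy'))
print('table z',np.nanmedian(T[250:350,250:260,2]),np.nanmedian(S[180:200,330:350,2]))
for nm,u,v,zt in [('canA',249,229,.105),('canB',353,240,.105),('tri',229,160,.04),('sq',308,147,.04),('rnd',386,170,.04),('media',150,182,.1),('wash',455,236,.1),('beak',457,166,.08)]:
    g=ray('top',u,v,zt)
    out=[nm,g.round(4)]
    for C in (T,S):
        P=C.reshape(-1,3); P=P[np.isfinite(P[:,0])]
        r=.034 if zt==.04 else .045 if zt==.1 else .03
        near=P[np.hypot(*(P[:,:2]-g[:2]).T)<r+.01]
        m=near[near[:,2]>zt-.012] if zt!=.04 else near[(near[:,2]>.033)&(near[:,2]<.047)]
        if len(m): out+= [len(m),((m.max(0)+m.min(0))/2).round(4),m.mean(0).round(4),'zmax',near[:,2].max().round(3)]
    print(*out)
im=cv2.imread('pics/top0.png')[90:290,120:520]
cv2.imwrite('pics/z.png',cv2.resize(cv2.convertScaleAbs(im,alpha=1.7),None,fx=2,fy=2,interpolation=cv2.INTER_CUBIC))
E
```

```text
table z 0.0007402228280708314 0.0008232003041114132
canA [0.4518 0.1402 0.105 ] 152 [0.4517 0.1467 0.1033] [0.4515 0.1465 0.1051] zmax 0.11 151 [0.4533 0.1456 0.1005] [0.4562 0.1473 0.1034] zmax 0.108
canB [ 0.4319 -0.1157  0.105 ] 149 [ 0.4293 -0.1169  0.1013] [ 0.4319 -0.1161  0.105 ] zmax 0.109 113 [ 0.4336 -0.118   0.1017] [ 0.4372 -0.116   0.1033] zmax 0.11
tri [0.6334 0.2106 0.04  ] 185 [0.6365 0.2215 0.0391] [0.6357 0.2219 0.0391] zmax 0.045 279 [0.6372 0.2206 0.0387] [0.6392 0.2209 0.0388] zmax 0.044
sq [0.6757 0.0019 0.04  ] 175 [0.6818 0.0008 0.0399] [0.6839 0.0016 0.039 ] zmax 0.047 228 [6.842e-01 1.000e-04 3.890e-02] [0.6858 0.0029 0.0388] zmax 0.045
rnd [ 0.6201 -0.2092  0.04  ] 181 [ 0.6218 -0.2049  0.0389] [ 0.6193 -0.2044  0.0385] zmax 0.044 175 [ 0.624  -0.2053  0.0385] [ 0.6226 -0.2068  0.0387] zmax 0.044
media [0.5607 0.3888 0.1   ] 700 [0.5643 0.3945 0.1216] [0.5612 0.3872 0.1181] zmax 0.155 1060 [0.5702 0.3951 0.1216] [0.578  0.399  0.1174] zmax 0.155
wash [ 0.4486 -0.3717  0.1   ] 336 [ 0.4468 -0.3889  0.1253] [ 0.4473 -0.3868  0.1228] zmax 0.163 277 [ 0.4533 -0.3939  0.1263] [ 0.4551 -0.3892  0.1199] zmax 0.165
beak [ 0.6296 -0.3857  0.08  ] 111 [ 0.6348 -0.3949  0.076 ] [ 0.6291 -0.3856  0.0772] zmax 0.084 125 [ 0.6366 -0.3946  0.0757] [ 0.6344 -0.3871  0.0761] zmax 0.083
```

View pics/z.png

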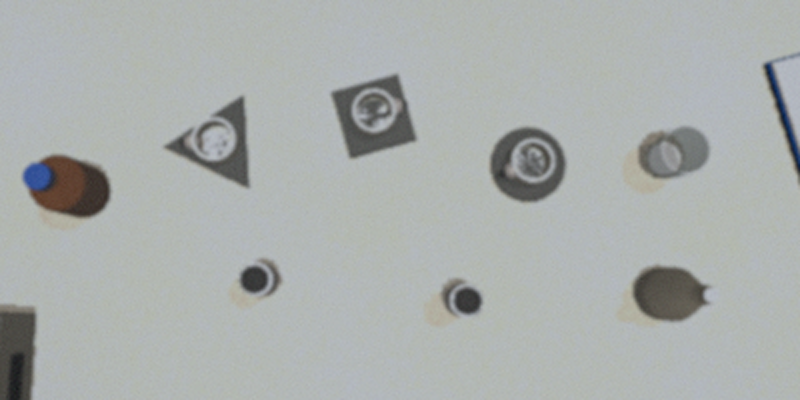

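```bash
python3 - <<'E'
from h import *
for n,pts in (('top',dict(tri=(229,160),sq=(308,147),rnd=(386,170))),('scene',dict(tri=(355,285),sq=(276,245),rnd=(238,193)))):
    im=cv2.imread(f'pics/{n}0.png'); g=cv2.cvtColor(im,cv2.COLOR_BGR2GRAY)
    # rectify to table plane z=.008, 0.5mm/px
    for k,(u,v) in pts.items():
        c=dict(tri=(.636,.221),sq=(.684,.001),rnd=(.622,-.205))[k]
        p=bot.camera_params(n); f=200/np.tan(np.radians(p['vfov']/2)); R=np.array(p['R'])
        def warp(z):
            a=np.arange(-100,100)*.001; X=np.stack([*np.meshgrid(c[0]+a,c[1]+a,indexing='ij'),np.full((200,200),z)],-1)
            q=X@R.T+p['t']; return cv2.remap(g,(q[...,0]/q[...,2]*f+p['cx']).astype('f4'),(q[...,1]/q[...,2]*f+p['cy']).astype('f4'),cv2.INTER_CUBIC)
        w=warp(.008); tbl=np.median(w); m=(w<tbl*.72).astype('u1')
        cs,_=cv2.findContours(m,cv2.RETR_EXTERNAL,cv2.CHAIN_APPROX_NONE); ct=max(cs,key=cv2.contourArea)
        if k=='sq': r=cv2.minAreaRect(ct); ctr=r[0]; sz=r[1:]
        elif k=='rnd': ctr,sz=cv2.minEnclosingCircle(ct)
        else: A,t=cv2.minEnclosingTriangle(ct); ctr=t[:,0].mean(0); sz=np.linalg.norm(t[:,0]-ctr,axis=1)
        print(n,k,'foot',np.round([c[0]+(ctr[1]-100)*.001,c[1]+(ctr[0]-100)*.001],4),sz)
        # ring template on rim plane
        w=warp(.04).astype('f4'); t=np.zeros((76,76),'f4'); cv2.circle(t,(38,38),30,1,-1); cv2.circle(t,(38,38),24,.5,-1)
        r=cv2.matchTemplate(w[40:160,40:160],t,cv2.TM_CCOEFF_NORMED); _,s,_,l=cv2.minMaxLoc(r)
        print('   ring',np.round([c[0]+(l[1]+78-100)*.001,c[1]+(l[0]+78-100)*.001],4),round(s,2))
    for c,z in (((.4515,.1455),.105),((.432,-.117),.105)):
        w=warp(z).astype('f4'); t=np.ones((50,50),'f4'); cv2.circle(t,(25,25),17,0,-1)
        r=cv2.matchTemplate(w[60:140,60:140],t,cv2.TM_CCOEFF_NORMED); _,s,_,l=cv2.minMaxLoc(r)
        print('   cap',np.round([c[0]+(l[1]+85-100)*.001,c[1]+(l[0]+85-100)*.001],4),round(s,2))
s=bot.observe()
from scipy.spatial.transform import Rotation as Q
print(Q.from_quat(s['ee_rot']).as_matrix().round(4))
E
```

```text
top tri foot [0.6361 0.217 ] [75.90138 76.74088 75.96234]
   ring [0.637 0.219] 0.49
top sq foot [0.6811 0.0054] ((97.20353698730469, 97.21867370605469), 72.3874282836914)
   ring [0.682 0.006] 0.69
top rnd foot [ 0.6202 -0.2093] 52.77180480957031
   ring [ 0.62  -0.209] 0.66
   cap [0.4505 0.1465] 0.87
   cap [ 0.432 -0.117] 0.88
scene tri foot [0.6411 0.219 ] [78.17489 77.46157 78.22219]
   ring [0.614 0.239] 0.1
scene sq foot [0.6876 0.0019] ((100.21190643310547, 109.63926696777344), 71.83403778076172)
   ring [0.706 0.023] 0.2
scene rnd foot [ 0.6255 -0.207 ] 54.63880920410156
   ring [ 0.64  -0.184] 0.25
   cap [0.4605 0.1505] 0.76
   cap [ 0.442 -0.111] 0.73
[[-4.000e-04 -2.744e-01 -9.616e-01]
 [-2.000e-03 -9.616e-01  2.744e-01]
 [-1.000e+00  2.000e-03 -1.000e-04]]
```

```bash
cat >> h.py <<'E'
from scipy.spatial.transform import Rotation as Q
def go(x,y,z):
    s=bot.observe(); M=Q.from_quat(s['ee_rot']).as_matrix(); d=M.T@(np.array([x,y,z])-s['tcp_pos'])
    print('tcp',s['tcp_pos'].round(4),'F',np.round(s['force'],2),'w',round(float(s['gripper_width']),3),'t',round(float(s['t']),2),'units',(d/.12).round(3), 'tilt',M[:,0].round(3))
E
python3 - <<'E'
from h import *
go(.4505,.1465,.2)
for n in('top','scene'):
    P=cloud(n,np.load(n+'0.npy')).reshape(-1,3); P=P[np.isfinite(P[:,0])]
    a=np.array([.171,.6]);b=np.array([.4505,.1465]);t=np.clip(((P[:,:2]-a)@(b-a))/((b-a)@(b-a)),0,1)
    near=P[(np.linalg.norm(P[:,:2]-a-t[:,None]*(b-a),axis=1)<.1)&(t.clip(0,1)[...]>.1)]
    tt=np.clip(((near[:,:2]-a)@(b-a))/((b-a)@(b-a)),0,1)
    for lo in np.arange(.1,1,.15):
        q=near[(tt>=lo)&(tt<lo+.15),2]; print(n,lo.round(2),len(q),np.percentile(q,[50,99]).round(3) if len(q) else '')
E
```

```text
tcp [0.1712 0.6005 0.2303] F [-0.32 -0.42 -0.38] w 1.005 t 0.1 units [ 0.259  2.999 -3.276] tilt [-0.    -0.002 -1.   ]
top 0.1 2474 [0.114 0.3  ]
top 0.25 3864 [0.078 0.122]
top 0.4 2662 [0.001 0.113]
top 0.55 2250 [0.001 0.005]
top 0.7 2209 [0.001 0.005]
top 0.85 2086 [0.001 0.106]
scene 0.1 1447 [0.117 0.317]
scene 0.25 1777 [0.113 0.121]
scene 0.4 1913 [0.001 0.114]
scene 0.55 1841 [0.001 0.004]
scene 0.7 1840 [0.001 0.004]
scene 0.85 1820 [0.001 0.106]
```

Box height is about 0.12 m, so travelling at z = 0.23 clears it.

```bash

python3 -m inch '[[0,0.75,-0.82,0],[0,0.75,-0.82,0],[0,0.75,-0.82,0],[0,0.75,-0.82,0]]' 0
python3 -m inch '[[0,0.75,-0.82,0],[0,0.75,-0.82,0],[0,0.75,-0.82,0],[0,0.75,-0.82,0]]'
python3 -m inch '[[0,0.75,-0.82,0],[0,0.75,-0.82,0],[0,0.75,-0.82,0],[0,0.75,-0.82,0]]'
python3 -m inch '[[0,0.75,-0.82,0],[0,0.75,-0.82,0],[0,0.75,-0.82,0],[0,0.75,-0.82,0],[0,0.75,-0.82,0],[0,0.75,-0.82,0]]'
python3 -c "
from h import *
go(.4505,.1465,.13)"
```

```text
t: 0.5
tcp_pos: [0.2425, 0.4833, 0.2305]
ee_rot: [-0.7, 0.1, 0.7, 0.098]
force: [0.6, 0.5, 0.0]
gripper_width: 1.0
t: 0.9
tcp_pos: [0.3129, 0.3665, 0.2308]
ee_rot: [-0.7, 0.102, 0.7, 0.099]
force: [-0.2, 0.1, -0.2]
gripper_width: 0.996
t: 1.3
tcp_pos: [0.383, 0.2504, 0.231]
ee_rot: [-0.699, 0.104, 0.7, 0.1]
force: [0.4, 0.2, 1.0]
gripper_width: 0.997
t: 1.9
tcp_pos: [0.4515, 0.1373, 0.2312]
ee_rot: [-0.699, 0.103, 0.7, 0.1]
force: [0.6, 0.3, 0.5]
gripper_width: 0.999
tcp [0.4515 0.1373 0.2312] F [0.62 0.25 0.52] w 0.999 t 1.9 units [ 0.843 -0.076  0.029] tilt [-0.002 -0.005 -1.   ]
```

```bash

python3 -m inch '[[0,-0.076,0.029,0],[0.25,-0.076,0.029,0],[0.5,-0.076,0.029,0],[0.75,-0.076,0.029,0],[0.8,-0.076,0.029,0],[0.8,-0.076,0.029,0]]'
python3 -c "
from h import *
go(.4505,.1465,.046)
im,d=bot.read_camera('scene'); cv2.imwrite('pics/s1.png',cv2.resize(im[100:300,200:500],None,fx=2,fy=2))"
```

```text
t: 2.5
tcp_pos: [0.4501, 0.1474, 0.1348]
ee_rot: [-0.699, 0.103, 0.701, 0.098]
force: [-0.1, 0.3, 0.0]
gripper_width: 1.001
tcp [0.4501 0.1474 0.1348] F [-0.09  0.26  0.02] w 1.001 t 2.5 units [ 0.74   0.001 -0.006] tilt [-0.004 -0.006 -1.   ]
```

View pics/s1.png

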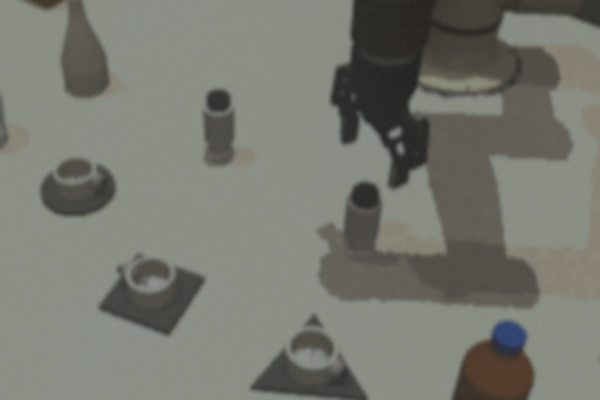

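```bash

python3 -m inch '[[0.2,0,0,0],[0.4,0,0,0],[0.6,0,0,0],[0.74,0,0,0],[0.75,0,0,0],[0.75,0,0,0]]'
python3 -m inch '[[0,0,0,0],[0,0,0,0],[0,0,0,0],[0,0,0,0],[0,0,0,0],[0,0,0,0],[0,0,0,0],[0,0,0,0]]' 1 45
python3 -c "
from h import *
go(.4505,.1465,.046)"
```

```text
t: 3.15
tcp_pos: [0.452, 0.1482, 0.0472]
ee_rot: [0.7, -0.102, -0.699, -0.099]
force: [0.5, 0.2, -0.1]
gripper_width: 1.002
t: 3.95
tcp_pos: [0.4525, 0.1482, 0.0485]
ee_rot: [0.701, -0.101, -0.699, -0.099]
force: [-0.7, -1.2, 5.5]
gripper_width: 0.512
tcp [0.4525 0.1482 0.0485] F [-0.68 -1.2   5.5 ] w 0.512 t 3.95 units [0.021 0.018 0.012] tilt [ 0.002 -0.003 -1.   ]
```

```bash

python3 -m inch '[[-0.1,0,0,0],[-0.3,0,0,0],[-0.5,0,0,0],[-0.65,0,0,0],[-0.7,0,0,0],[-0.7,0,0,0],[-0.7,0,0,0],[-0.7,0,0,0]]'
python3 -c "
from h import *
go(.6365,.218,.13)"
python3 -m inch '[[0,0,0,0],[0,0,0,0]]'
python3 -m inch '[[0,0,0,0],[0,0,0,0]]'
python3 -c "
from h import *
go(.6365,.218,.13)
im,d=bot.read_camera('scene'); cv2.imwrite('pics/s2.png',cv2.resize(im[100:300,200:500],None,fx=2,fy=2));np.save('s2.npy',d)
im,d=bot.read_camera('top'); cv2.imwrite('pics/t2.png',cv2.resize(im[120:320,180:480],None,fx=2,fy=2));np.save('t2.npy',d)"
```

```text
t: 4.75
tcp_pos: [0.4516, 0.1481, 0.1313]
ee_rot: [0.7, -0.102, -0.7, -0.099]
force: [-0.9, -0.6, -0.9]
gripper_width: 0.509
tcp [0.4516 0.1481 0.1313] F [-0.87 -0.56 -0.88] w 0.509 t 4.75 units [ 0.008 -0.993 -1.315] tilt [ 0.    -0.005 -1.   ]
t: 4.95
tcp_pos: [0.4512, 0.1478, 0.1304]
ee_rot: [-0.7, 0.103, 0.7, 0.098]
force: [0.0, -0.3, -1.2]
gripper_width: 0.512
t: 5.15
tcp_pos: [0.4511, 0.1477, 0.1301]
ee_rot: [-0.7, 0.103, 0.7, 0.098]
force: [-0.4, 0.2, -1.2]
gripper_width: 0.513
tcp [0.4511 0.1477 0.1301] F [-0.43  0.22 -1.18] w 0.513 t 5.15 units [-0.006 -0.997 -1.318] tilt [-0.002 -0.006 -1.   ]
```

View pics/s2.png

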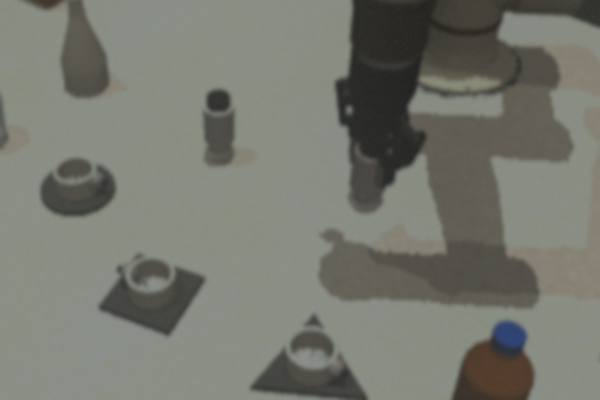

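It reads about 1.2 N, so this one is empty and goes to the triangle. The picture shows can A hanging upright at crop (365,185).

```bash

python3 -m inch '[[0,-0.2,-0.26,0],[0,-0.4,-0.52,0],[0,-0.5,-0.66,0],[0,-0.5,-0.66,0]]'
python3 -m inch '[[0,-0.2,-0.26,0],[0,-0.4,-0.52,0],[0,-0.5,-0.67,0],[0,-0.5,-0.67,0],[0,-0.5,-0.67,0],[0,-0.5,-0.67,0]]'
python3 -c "
from h import *
go(.6375,.219,.1)"
```

```text
t: 5.65
tcp_pos: [0.5466, 0.1841, 0.1295]
ee_rot: [0.7, -0.103, -0.7, -0.099]
force: [-0.7, 0.3, -1.9]
gripper_width: 0.517
t: 6.25
tcp_pos: [0.6394, 0.2186, 0.1291]
ee_rot: [-0.7, 0.103, 0.7, 0.098]
force: [-0.1, -0.2, -1.2]
gripper_width: 0.509
tcp [0.6394 0.2186 0.1291] F [-0.07 -0.18 -1.16] w 0.509 t 6.25 units [ 0.243 -0.     0.016] tilt [-0.002 -0.006 -1.   ]
```

```bash

python3 -m inch '[[0.1,0,0.016,0],[0.2,0,0.016,0],[0.25,0,0.016,0],[0.25,0,0.016,0],[0.25,0,0.016,0]]'
python3 -c "
from h import *
go(.6375,.219,.1)
im,d=bot.read_camera('scene'); u,v=355,270; cv2.imwrite('pics/s3.png',cv2.convertScaleAbs(cv2.resize(im[v-70:v+50,u-80:u+80],None,fx=5,fy=5,interpolation=cv2.INTER_CUBIC),alpha=1.5));np.save('s3.npy',d)"
```

```text
t: 6.75
tcp_pos: [0.6375, 0.2189, 0.0989]
ee_rot: [-0.7, 0.103, 0.7, 0.098]
force: [0.7, -0.5, -1.3]
gripper_width: 0.509
tcp [0.6375 0.2189 0.0989] F [ 0.69 -0.47 -1.3 ] w 0.509 t 6.75 units [-0.009 -0.001  0.   ] tilt [-0.002 -0.006 -1.   ]
```

View pics/s3.png

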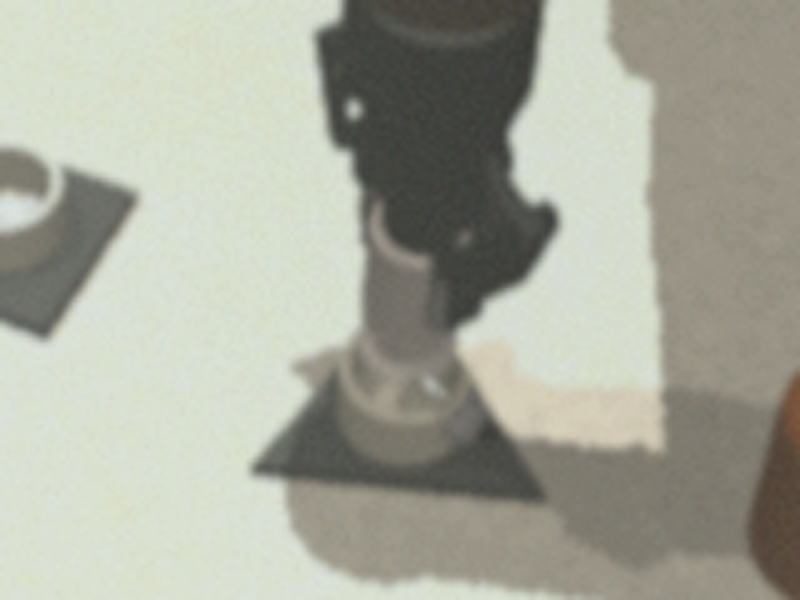

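The canister foot (about (408,355)) is lined up over the sleeve (about (403,395)). I'll lower it slowly.

```bash

python3 -m inch '[[0.04,0,0,0],[0.08,0,0,0],[0.1,0,0,0],[0.12,0,0,0],[0.12,0,0,0]]'
python3 -m inch '[[0.02,0,0,0],[0.04,0,0,0],[0.04,0,0,0]]'
python3 -c "
from h import *
go(.6375,.219,.0565);print(bot.observe()['moment'])"
```

```text
t: 7.3
tcp_pos: [0.6375, 0.2188, 0.0844]
ee_rot: [-0.7, 0.103, 0.7, 0.098]
force: [0.8, -0.3, -0.8]
gripper_width: 0.51
t: 7.6
tcp_pos: [0.6372, 0.2187, 0.0791]
ee_rot: [-0.699, 0.103, 0.7, 0.098]
force: [-0.3, 0.0, -0.9]
gripper_width: 0.509
tcp [0.6372 0.2187 0.0791] F [-0.25  0.02 -0.85] w 0.509 t 7.6 units [ 0.188 -0.004 -0.001] tilt [-0.003 -0.007 -1.   ]
[-0.00675988  0.00112468  0.0030667 ]
```

In the bore, no contact load. Press on in small steps.

```bash

python3 -m inch '[[0.015,0,0,0],[0.03,0,0,0],[0.04,0,0,0]]' | egrep 'tcp|force'
python3 -m inch '[[0.015,0,0,0],[0.03,0,0,0],[0.04,0,0,0]]' | egrep 'tcp|force'
python3 -c "
from h import *
go(.6375,.219,.0565)"
```

```text
tcp_pos: [0.6375, 0.2181, 0.0748]
force: [-0.6, -2.7, 3.1]
tcp_pos: [0.6378, 0.2177, 0.0704]
force: [1.1, -2.4, 2.4]
tcp [0.6378 0.2177 0.0704] F [ 1.08 -2.45  2.38] w 0.512 t 8.2 units [ 0.116 -0.011  0.006] tilt [-0.001 -0.008 -1.   ]
```

```bash

for i in 1; do python3 -m inch '[[0.015,0,0,0],[0.03,0,0,0],[0.04,0,0,0]]' | egrep 'tcp|force'; done
python3 -m inch '[[0.015,0,0,0],[0.03,0,0,0],[0.04,0,0,0]]' | egrep 'tcp|force'
python3 -c "
from h import *
go(.6375,.219,.0565)"
```

```text
tcp_pos: [0.6377, 0.2176, 0.0649]
force: [0.5, -3.0, 0.2]
tcp_pos: [0.6372, 0.2181, 0.0592]
force: [0.1, -0.2, -1.5]
tcp [0.6372 0.2181 0.0592] F [ 0.12 -0.23 -1.49] w 0.511 t 8.8 units [ 0.022 -0.008 -0.001] tilt [-0.003 -0.008 -1.   ]
```

```bash

python3 -m inch '[[0.01,0,0,0],[0.02,0,0,0],[0.025,0,0,0]]' | egrep 'tcp|force'
python3 -m inch '[[0.005,0,0,0],[0.01,0,0,0],[0.01,0,0,0]]' | egrep 'tcp|force'
```

```text
tcp_pos: [0.6373, 0.2184, 0.0566]
force: [-1.7, 0.1, 3.0]
tcp_pos: [0.6375, 0.2184, 0.0566]
force: [-2.4, -0.7, 4.9]
```

```bash

python3 -m inch '[[0.01,0,0,0],[0.02,0,0,0],[0.02,0,0,0]]' | egrep 'tcp|force'
python3 -m inch '[[0.01,0,0,0],[0.025,0,0,0],[0.025,0,0,0]]' | egrep 'tcp|force'
```

```text
tcp_pos: [0.638, 0.2183, 0.0565]
force: [-3.1, -2.0, 9.2]
tcp_pos: [0.6385, 0.218, 0.0561]
force: [-4.1, -2.5, 10.1]
```

```bash

python3 -m inch '[[0,0,0,0],[0,0,0,0],[0,0,0,0],[0,0,0,0],[0,0,0,0],[0,0,0,0]]' 0 | egrep 'tcp|force|wid'
python3 -m inch '[[-0.1,0,0,0],[-0.3,0,0,0],[-0.6,0,0,0],[-0.9,0,0,0],[-1,0,0,0],[-1,0,0,0]]' | egrep 'tcp|force|t:'
python3 -c "
from h import *
go(.432,-.117,.2)
im,d=bot.read_camera('scene'); u,v=355,270; cv2.imwrite('pics/s4.png',cv2.convertScaleAbs(cv2.resize(im[v-70:v+50,u-80:u+80],None,fx=4,fy=4,interpolation=cv2.INTER_CUBIC),alpha=1.5));
P=cloud('scene',d).reshape(-1,3);P=P[np.isfinite(P[:,0])];q=P[np.hypot(P[:,0]-.637,P[:,1]-.219)<.012];print('top z',np.percentile(q[:,2],[50,90]))
"
```

```text
tcp_pos: [0.6384, 0.218, 0.0557]
force: [-0.0, 0.2, 0.2]
gripper_width: 1.002
t: 11.2
tcp_pos: [0.6395, 0.2197, 0.1793]
ee_rot: [0.703, -0.101, -0.697, -0.098]
force: [0.5, -0.3, -0.3]
tcp [0.6395 0.2197 0.1793] F [ 0.48 -0.34 -0.33] w 1.0 t 11.2 units [-0.171  3.177  0.875] tilt [ 0.007 -0.005 -1.   ]
top z [0.53886746 0.54021217]
```

View pics/s4.png

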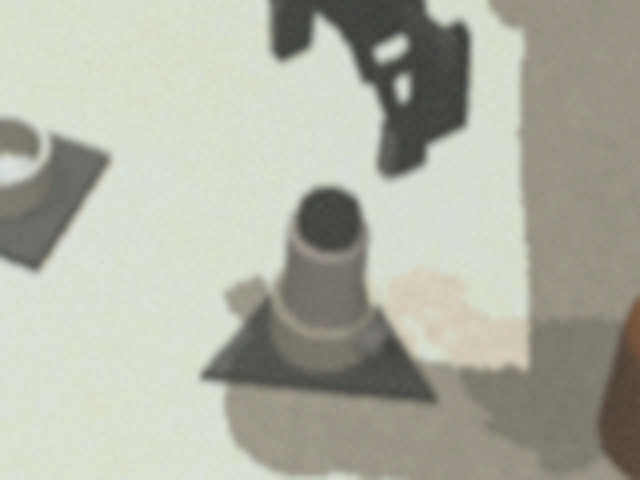

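Can A stands home in the triangle holder, cap at (328,220). Now can B.

```bash

python3 -m inch '[[0,0.4,0.11,0],[0,0.8,0.22,0],[0,1,0.28,0],[0,1,0.28,0]]' | grep tcp
python3 -m inch '[[0,0.4,0.11,0],[0,0.8,0.22,0],[0,1,0.28,0],[0,1,0.28,0]]' | grep tcp
python3 -m inch '[[0,0.4,0.11,0],[0,0.8,0.22,0],[0,1,0.28,0],[0,1,0.28,0],[0,1,0.28,0]]' | grep tcp
python3 -c "
from h import *
go(.4335,-.1155,.135)"
```

```text
tcp_pos: [0.5693, 0.1103, 0.1755]
tcp_pos: [0.5005, 0.0027, 0.1752]
tcp_pos: [0.4346, -0.1026, 0.176]
tcp [ 0.4346 -0.1026  0.176 ] F [-0.33  0.34  0.3 ] w 0.999 t 12.55 units [ 0.343  0.102 -0.024] tilt [-0.007 -0.009 -1.   ]
```

```bash

python3 -m inch '[[0,0.1,-0.024,0],[0.15,0.1,-0.024,0],[0.33,0.1,-0.024,0],[0.33,0.1,-0.024,0],[0.33,0.1,-0.024,0]]' | grep tcp
python3 -c "
from h import *
go(.4335,-.1155,.048)"
```

```text
tcp_pos: [0.4343, -0.1151, 0.1364]
tcp [ 0.4343 -0.1151  0.1364] F [ 0.04 -0.18 -0.18] w 1.002 t 13.05 units [ 0.737 -0.003  0.002] tilt [-0.008 -0.009 -1.   ]
```

```bash

python3 -m inch '[[0.2,0,0,0],[0.4,0,0,0],[0.6,0,0,0],[0.73,0,0,0],[0.73,0,0,0],[0.73,0,0,0]]' | egrep 'tcp|force'
python3 -m inch '[[0,0,0,0],[0,0,0,0],[0,0,0,0],[0,0,0,0],[0,0,0,0],[0,0,0,0],[0,0,0,0],[0,0,0,0]]' 1 55
python3 -c "
from h import *
go(.4335,-.1155,.13)"
```

```text
tcp_pos: [0.4349, -0.1158, 0.0498]
force: [-0.2, -0.5, 0.7]
t: 14.45
tcp_pos: [0.4354, -0.1164, 0.0511]
ee_rot: [-0.699, 0.105, 0.701, 0.097]
force: [-1.9, -4.1, 6.2]
gripper_width: 0.512
tcp [ 0.4354 -0.1164  0.0511] F [-1.9  -4.08  6.16] w 0.512 t 14.45 units [-0.658  0.005  0.019] tilt [-0.005 -0.011 -1.   ]
```

```bash

python3 -m inch '[[-0.1,0,0,0],[-0.3,0,0,0],[-0.5,0,0,0],[-0.65,0,0,0],[-0.7,0,0,0],[-0.7,0,0,0],[-0.7,0,0,0],[-0.7,0,0,0]]'| egrep 'tcp|force'
python3 -m inch '[[0,0,0,0],[0,0,0,0]]'| egrep 'tcp|force'
python3 -m inch '[[0,0,0,0],[0,0,0,0]]'| egrep 'tcp|force'
python3 -c "
from h import *
go(.6825,.0065,.135);go(.6215,-.208,.135)"
```

```text
tcp_pos: [0.4347, -0.1155, 0.1337]
force: [-0.5, -0.7, -6.5]
tcp_pos: [0.434, -0.1155, 0.1328]
force: [0.8, -0.1, -7.0]
tcp_pos: [0.4338, -0.1155, 0.1325]
force: [0.0, -0.2, -5.6]
tcp [ 0.4338 -0.1155  0.1325] F [ 0.   -0.16 -5.59] w 0.508 t 15.65 units [-0.055 -1.563 -1.698] tilt [-0.011 -0.01  -1.   ]
tcp [ 0.4338 -0.1155  0.1325] F [ 0.   -0.16 -5.59] w 0.508 t 15.65 units [-0.031  0.296 -1.718] tilt [-0.011 -0.01  -1.   ]
```

It reads about −6.4 N (0.65 kg), so this one is solid and goes to the round holder.

```bash

python3 -m inch '[[-0.02,0.05,-0.3,0],[-0.02,0.1,-0.6,0],[-0.02,0.15,-0.86,0],[-0.02,0.15,-0.86,0]]'| egrep 'tcp|force'
python3 -m inch '[[-0.02,0.05,-0.3,0],[-0.02,0.1,-0.6,0],[-0.02,0.15,-0.86,0],[-0.02,0.15,-0.86,0],[-0.02,0.15,-0.86,0],[-0.02,0.15,-0.86,0]]'| egrep 'tcp|force'
python3 -c "
from h import *
go(.622,-.208,.101)"
```

```text
tcp_pos: [0.5323, -0.1636, 0.1341]
force: [-1.9, 1.5, -6.0]
tcp_pos: [0.6249, -0.2097, 0.1355]
force: [0.1, -0.1, -6.9]
tcp [ 0.6249 -0.2097  0.1355] F [ 0.12 -0.15 -6.9 ] w 0.511 t 16.65 units [ 0.288 -0.011  0.025] tilt [-0.009 -0.011 -1.   ]
```

```bash

python3 -m inch '[[0.1,-0.01,0.025,0],[0.2,-0.01,0.025,0],[0.27,-0.01,0.025,0],[0.27,-0.01,0.025,0],[0.27,-0.01,0.025,0]]' | egrep 'tcp|force'
python3 -c "
from h import *
go(.622,-.208,.06)
im,d=bot.read_camera('scene'); u,v=238,180; cv2.imwrite('pics/s5.png',cv2.convertScaleAbs(cv2.resize(im[v-70:v+50,u-80:u+80],None,fx=5,fy=5,interpolation=cv2.INTER_CUBIC),alpha=1.5))"
```

```text
tcp_pos: [0.622, -0.2081, 0.1028]
force: [-0.1, -1.2, -5.8]
tcp [ 0.622  -0.2081  0.1028] F [-0.07 -1.21 -5.8 ] w 0.512 t 17.15 units [ 0.357 -0.006 -0.002] tilt [-0.01  -0.011 -1.   ]
```

View pics/s5.png

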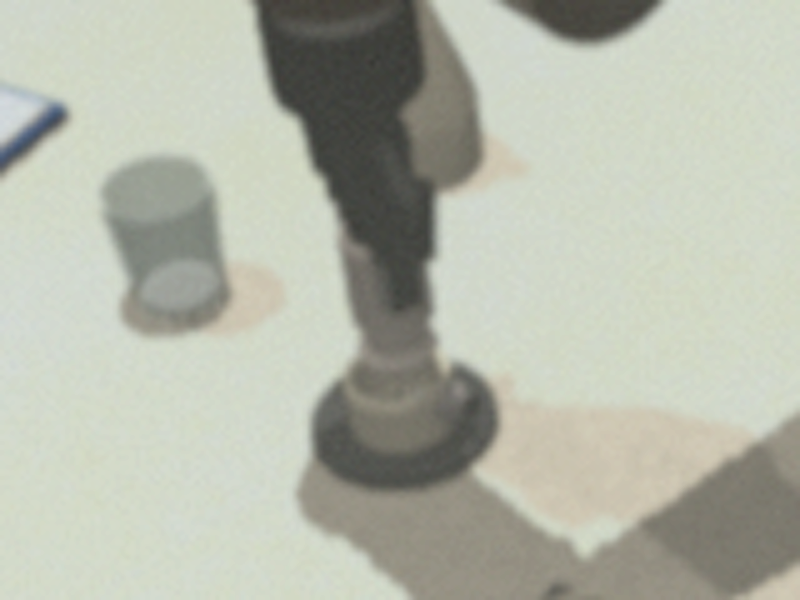

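The canister foot (400,350) is centred over the sleeve (400,385). Lowering it now.

```bash

python3 -m inch '[[0.04,0,0,0],[0.08,0,0,0],[0.1,0,0,0],[0.12,0,0,0],[0.12,0,0,0]]' | egrep 'tcp|force'
python3 -m inch '[[0.02,0,0,0],[0.04,0,0,0],[0.04,0,0,0]]' | egrep 'tcp|force'
python3 -c "
from h import *
go(.622,-.208,.0591);print(bot.observe()['moment'])"
```

```text
tcp_pos: [0.622, -0.2083, 0.0884]
force: [-0.6, -0.8, -7.3]
tcp_pos: [0.6228, -0.2088, 0.084]
force: [0.4, -1.1, -5.8]
tcp [ 0.6228 -0.2088  0.084 ] F [ 0.37 -1.09 -5.76] w 0.513 t 18.0 units [ 0.208 -0.007  0.007] tilt [-0.008 -0.012 -1.   ]
[-0.33480519 -0.45328468  0.02723753]
```

```bash

python3 -m inch '[[0.015,0,0,0],[0.03,0,0,0],[0.04,0,0,0]]' | egrep 'tcp|force'
python3 -m inch '[[0.015,0,0,0],[0.03,0,0,0],[0.04,0,0,0]]' | egrep 'tcp|force'
python3 -c "
from h import *
go(.622,-.208,.0591);print(bot.observe()['moment'])"
```

```text
tcp_pos: [0.6238, -0.2096, 0.0805]
force: [0.9, -3.6, -0.3]
tcp_pos: [0.6245, -0.2103, 0.0764]
force: [1.6, -4.6, -0.4]
tcp [ 0.6245 -0.2103  0.0764] F [ 1.58 -4.58 -0.38] w 0.508 t 18.6 units [ 0.144 -0.014  0.026] tilt [-0.003 -0.015 -1.   ]
[-1.32070483 -0.4320178   0.07854403]
```

```bash

python3 -m inch '[[0.015,0,0,0],[0.03,0,0,0],[0.045,0,0,0]]' | egrep 'tcp|force'
python3 -m inch '[[0.015,0,0,0],[0.03,0,0,0],[0.045,0,0,0]]' | egrep 'tcp|force'
python3 -c "
from h import *
go(.622,-.208,.0591);print(bot.observe()['moment'])"
```

```text
tcp_pos: [0.6247, -0.2104, 0.0704]
force: [1.7, -3.8, -4.0]
tcp_pos: [0.6239, -0.21, 0.0637]
force: [2.7, -2.8, -7.1]
tcp [ 0.6239 -0.21    0.0637] F [ 2.7  -2.82 -7.08] w 0.511 t 19.2 units [ 0.038 -0.012  0.02 ] tilt [-0.005 -0.014 -1.   ]
[-0.93966753 -0.62981727  0.05978692]
```

```bash

python3 -m inch '[[0.015,0,0,0],[0.03,0,0,0],[0.035,0,0,0]]' | egrep 'tcp|force'
python3 -m inch '[[0.01,0,0,0],[0.015,0,0,0],[0.015,0,0,0]]' | egrep 'tcp|force'
python3 -m inch '[[0.01,0,0,0],[0.02,0,0,0],[0.02,0,0,0]]' | egrep 'tcp|force'
```

```text
tcp_pos: [0.6236, -0.2098, 0.0595]
force: [0.4, -1.6, -3.0]
tcp_pos: [0.6239, -0.2099, 0.0593]
force: [-1.4, -0.7, 5.7]
tcp_pos: [0.6243, -0.21, 0.0593]
force: [-2.8, 0.3, 9.5]
```

The floor is felt at 0.0593 m (0.0591 expected). Releasing and retreating.

```bash

python3 -m inch '[[0,0,0,0],[0,0,0,0],[0,0,0,0],[0,0,0,0],[0,0,0,0],[0,0,0,0]]' 0 | egrep 'tcp|force|wid'
python3 -m inch '[[-0.1,0,0,0],[-0.3,0,0,0],[-0.6,0,0,0],[-0.9,0,0,0],[-1,0,0,0],[-1,0,0,0]]' | egrep 'tcp|force|t:'
python3 -m inch '[[0,0,0.3,0],[0,0,0.6,0],[0,0,0.9,0],[0,0,1,0],[0,0,1,0],[0,0,1,0]]' | egrep 'tcp|force|t:'
python3 -c "
from h import *
go(0,0,0)
for n,s in(('scene',(slice(100,340),slice(150,470))),('top',(slice(90,290),slice(120,520)))):
  im,d=bot.read_camera(n); cv2.imwrite('pics/end_%s.png'%n,cv2.convertScaleAbs(cv2.resize(im[s],None,fx=2,fy=2,interpolation=cv2.INTER_CUBIC),alpha=1.4))
  P=cloud(n,d).reshape(-1,3);P=P[np.isfinite(P[:,0])]
  for c in((.637,.219),(.622,-.208)):
    q=P[(np.hypot(P[:,0]-c[0],P[:,1]-c[1])<.014)&(P[:,2]<.14)];print(n,'top z',np.percentile(q[:,2],[50,90]).round(4) if len(q) else None)
  for c in((.564,.394),(.448,-.388),(.634,-.394)):
    q=P[(np.hypot(P[:,0]-c[0],P[:,1]-c[1])<.055)&(P[:,2]<.17)&(P[:,2]>.07)];print('  by',q.mean(0).round(3))
"
```

```text
tcp_pos: [0.6242, -0.21, 0.059]
force: [-0.3, 0.3, 0.0]
gripper_width: 0.998
t: 21.3
tcp_pos: [0.626, -0.2084, 0.1824]
ee_rot: [0.702, -0.106, -0.698, -0.096]
force: [0.1, -0.4, 0.0]
t: 21.9
tcp_pos: [0.5116, -0.1746, 0.1813]
ee_rot: [0.702, -0.106, -0.698, -0.095]
force: [-0.0, -0.5, -0.3]
tcp [ 0.5116 -0.1746  0.1813] F [-0.01 -0.53 -0.28] w 1.001 t 21.9 units [ 1.476 -0.214  4.511] tilt [ 0.003 -0.016 -1.   ]
scene top z [0.1135 0.1153]
scene top z [0.1124 0.1151]
  by [0.58  0.4   0.111]
  by [ 0.456 -0.387  0.108]
  by [ 0.637 -0.403  0.077]
top top z [0.1133 0.1157]
top top z [0.1132 0.115 ]
  by [0.561 0.385 0.114]
  by [ 0.447 -0.385  0.11 ]
  by [ 0.642 -0.409  0.078]
```

View pics/end_scene.png

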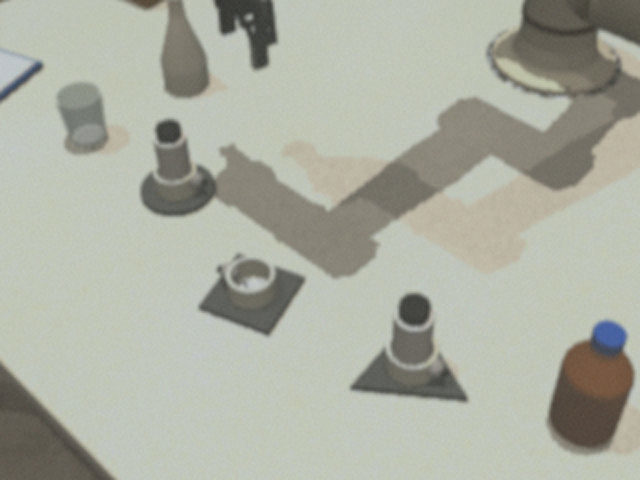

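Both canisters are upright in their holders, with caps at (168,131) and (415,309). Their tops are at 0.113 m, which is home. The bottles and the beaker have not moved. Handing in.

```bash
python3 -c "
from cell import bot
print(bot.sign_off())"
```

```text
the job is handed in; nothing more can be done
None
```

Both canisters are sorted, pressed fully home and standing upright, and I handed the job in at about 22 s of robot time.

| Canister | Lifted weight | Kind | Holder | Floor felt at (TCP height) | Highest reading while pressing |
|---|---|---|---|---|---|
| A | about 1.2 N | empty | triangle | 0.0566 m (0.0565 expected) | about 10 N |
| B | about 6.4 N | solid | round | 0.0593 m (0.0591 expected) | about 9.5 N |

**Last checks:** Both canister tops measured 0.113 m in both cameras, which matches fully home. The gripper was open and clear, reading about zero force. In the final picture the bottles and the beaker stood where they began.

**What disagreed:**
- The two cameras differed by up to about 6 mm on the holder positions and up to 10 mm on the caps. I used the top camera, and the canisters went in cleanly.
- The beaker's mean depth position came out about 1–2 cm different at the end. I computed it with a wider window than at the start, and its pixel position was unchanged, so I read it as not moved.
- One depth check of canister A's top failed because it read the arm overhead. The final check replaced it.

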